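# Find the socket that fits the collet nut and nip it up

### The arm

A 6-joint arm with a two-finger parallel gripper is mounted at the origin on the work surface. World frame = base frame: x ahead of the robot, y to its left, z up, the work surface at z = 0. Lengths are in m, angles in rad, forces in N, time in s.
With the tool pointing down it reaches from about 0.25 to 0.775 m from the base axis. Payload 4 kg.
Tool frame: the origin (TCP) lies between the finger pads; the fingertips stand 19 mm ahead of it and the grasp point (between the pads) is the TCP; z points along the fingers, x is the direction in which the jaws open and shut, and the axes are right-handed (so a half turn about z gives the same grasp; the last joint's range is limited). The gripper opens to 94 mm and grips with 3 to 60 N. Pads are 16 mm wide; open, the fingers measure 119 mm over their backs; the gripper's body (75 mm by 177 mm) begins 78 mm behind the grasp point.
Start: joints at [1.14, 0.087, 1.371, -0, 1.684, -0.103], TCP at [0.177, 0.521, 0.225] pointing down, gripper open.
Joint ranges: [-3.1, 3.1], [-0.76, 2.03], [0.27, 2.55], [-1.08, 4.22], [0.17, 2.65], [-2.57, 2.57]. Speed limits (rad/s): [2.79, 2.79, 3.14, 3.14, 3.14, 3.14].

### API

Orientations are given as a unit quaternion [x, y, z, w].
In Python, from bench import monitor, viewer, ctrl gives the robot as it stands.
- The arm moves only by the shell command python3 -m jog 'ROWS' [FORCE]. ROWS is JSON, a list of rows, each an object with "slide": the shift along the world's x, y, z in units of 0.08 m (1.0 is 0.08 m), a list of three; "rotation": the turn, a rotation vector about the world's x, y, z in units of pi rad (1.0 is pi rad), a list of three; "hand": the opening, from 0 (shut) to 1 (fully open). A call has 1 to 12 rows; each row shifts and turns the pose as measured when the row begins; what a row does not reach is not made up. A row lasts 1/10 s, in which the tool goes at most 50 mm and 8.59 degrees, less where a joint would pass 70% of its speed; a pose out of reach is approached as far as the arm can. A call with a number of a shift or a turn outside -1 to 1 is refused whole. A call with a gripper value outside its range is refused whole. The fingers move at their own pace and stop on an object; FORCE is the grip in N (left out, the last holds). Time passes only in rows, so rows that do not move let the fingers close. It gives the time, the measured TCP pose, the force and the opening at its end, in the units of the state.
- monitor.read_state(): the state, without advancing time (a new reading comes with each control period).
- viewer.capture(name): name is "scene" or "top"; returns a dict with "pixels" (480x640x3 uint8, red, green, blue), "depth" (480x640 float32, m along the optical axis (not along the pixel's ray), 0 where there is no reading), "fx", "fy", "cx", "cy" (pixels), "position" and "attitude" of the camera in the world. Camera axes: x right, y up, looking along -z (the intrinsics and any distortion apply to the point x, -y, -z); pixel columns grow to the right and rows downward; lengths in m; the calibration is good to about 2 mm. A picture is of the moment at which its call begins.
- ctrl.hand_in(): hands the job in, once; it reports no verdict.
The state is a dict: "time": time; "qpos": joint angles; "joint_velocities": joint speeds; "joint_efforts": joint torques, N m; "eef_pos": TCP position; "eef_rot": TCP orientation; "force": force on the tool from outside, world axes, zero at the start; "ft_torque": the same for the moment, N m; "gripper_width": finger opening in m.
Only numpy, scipy, OpenCV 4.12 (cv2) and the standard library are available. Lean on these libraries where they do the work, as an engineer would, in place of code of your own. Each camera call takes 0.05 s, during which the arm holds its last target.

### The job

The collet nut on the spin tester's spindle is loose and may be any of three sizes: try the sockets from the peg rack on it until you find the one that fits, standing any that does not fit back in the rack. With the fitting socket fully home over the nut, nip the nut up by about an eighth of a turn clockwise seen from above, and finish there still gripping the socket, seated on the nut, without letting go. Leave the two spare nuts, the speed knob and the other things on the tray as they are.

Things in the scene. Friction and masses are not known exactly. Their poses are not given: they have to be found in the camera images.
- tester: Bench spin tester: a fixed grey steel case 170 x 180 mm on 8 mm feet with an aluminium deck 75 mm above this origin (centre of its underside, on the tray, 4 mm above the work surface). z up, x from front to back. The spindle rises from the deck 25 mm in front of the middle (x = -25 mm, y = 0); the highest part is the axle ends, 117 mm above the origin.
- nut_seat (a point): Middle of the top face of the spindle's flange (39 mm across), 20 mm above the deck, on the vertical spindle axis; axes as the tester's. The collet nut to be nipped up sits here. A socket that fits goes down over the nut until its rim meets this face and then drives it, with 6 to 9 degrees of play either way.
- nut_top (a point): Middle of the top of that nut, 14 mm above the seat: a steel hexagon, 17, 21 or 26 mm across flats (differs from start to start), its top 2.5 mm a cone, an axle end 4 mm thick standing 8 mm out of it. At the start two flats face along x of this frame. Turning it takes 0.15 N m; it stays put. Too small a socket stops 11 to 14 mm high on it; too large a one goes down but slips round.
- stud1 (a point): Middle of the flange top of the left parking stud, at the back of the same deck, same height; a spare collet nut of one of the other sizes is parked on it. To be left alone.
- stud2 (a point): The same for the right parking stud.
- nut_small (a joint): Turning of the 17 mm nut, wherever it sits (spindle or a parking stud), rad, clockwise seen from above positive, 0 at the start.
- nut_middle (a joint): The same for the 21 mm nut.
- nut_large (a joint): The same for the 26 mm nut.
- knob_mark (a point): The mark on the rim of the tester's knurled speed knob (25 mm across, top 21 mm above the deck), 12 mm from the knob's axis; the knob stands near the deck's front right corner, 63 mm from the spindle, turned any way at the start. To be left alone.
- rack (a point): Middle of the underside of the peg rack: an aluminium bar 44 x 185 x 12 mm, fixed on the tray, with three round pegs (11 mm thick, 19 mm high, tapered tips) along its y axis at -60, 0 and +60 mm. A socket stands mouth down over each, its rim on the bar's top. z up.
- socket_small_mid (a point): Centre of the small steel deep socket: round, 26 mm in diameter, 64 mm high, standing mouth down; this point is on its axis 32 mm above the rim. Its hexagonal mouth, 24 mm deep, is 18.4 mm across flats (for the 17 mm nut); two of its flats face along x of this frame. About 120 g. Grip it round its upper part. Which peg it stands on differs.
- socket_middle_mid (a point): The same for the middle socket: 30 mm in diameter, mouth 22.4 mm across flats (for the 21 mm nut), about 150 g.
- socket_large_mid (a point): The same for the large socket: 36 mm in diameter, mouth 27.4 mm across flats (for the 26 mm nut), about 200 g.
- socket_small: The small socket, origin in the middle of its rim.
- socket_middle: The middle socket, origin in the middle of its rim.
- socket_large: The large socket, origin in the middle of its rim.
- yoyo_mid (a point): Centre of a lime plastic yo-yo lying on its side face, 57 mm across, 41 mm high. Bystander.
- bearing: Small steel bearing with cobalt ceramic balls, 13 mm across, 5 mm high, origin at its underside. Bystander.
- tin: Round tin of spare axles, 74 mm across, 33 mm high, origin at its underside. Bystander.
- pick: Stainless bearing shield pick lying on the tray, 138 mm long along its x axis, 8 mm thick, origin at its underside. Bystander.

How it is judged:
By the outcome, as a careful person would: the job done as asked, in the order asked, and still so for the second after the job is handed in, while the arm keeps its last pose, push and grip.
It also fails if it takes over 72 s, if anything falls off the work surface, if the arm or the gripper's body presses on something with over 40 N, if the wrist force passes 120 N, or if a joint passes its speed limit or range.

## Working session

There is one attempt and no reset: what is moved stays moved. The work goes in short steps, Python scripts to look and compute and a shell command to move; the robot and the scene stay as the last step left them, time stands still between calls to the robot, and variables do not carry over. Pictures are saved under pics/ and viewed, and the job is handed in when it is done.

```bash
ls; mkdir -p pics
cat > h.py <<'E'
import numpy as np,cv2
from scipy.spatial.transform import Rotation as R
from bench import monitor,viewer,ctrl
def cap(name,fn=None):
    c=viewer.capture(name)
    if fn: cv2.imwrite('pics/'+fn,c['pixels'][:,:,::-1])
    return c
def cloud(c):
    v,u=np.mgrid[0:480,0:640]; d=c['depth']
    x=(u-c['cx'])/c['fx']*d; y=-(v-c['cy'])/c['fy']*d
    P=np.stack([x,y,-d],-1)
    return P@R.from_quat(c['attitude']).as_matrix().T+np.array(c['position'])
def st():
    s=monitor.read_state()
    for k in('time','eef_pos','eef_rot','force','ft_torque','gripper_width'): print(k,np.round(s[k],4))
E
python3 - <<'E'
from h import *
st()
for n in('scene','top'):
    c=cap(n,n+'0.png'); print(n,{k:c[k] for k in c if k not in('pixels','depth')}); np.savez('/tmp/'+n+'0.npz',**c)
E
```

```text
pics
time 0.0
eef_pos [0.1769 0.5202 0.2233]
eef_rot [ 8.130e-01  5.823e-01 -9.000e-04  6.000e-04]
force [0.2151 0.0021 0.3625]
ft_torque [-0.0236 -0.0422 -0.0099]
gripper_width 0.0938
scene {'fx': 479.98191465080254, 'fy': 479.98191465080254, 'cx': 318.0112429389008, 'cy': 238.58342982703303, 'position': array([ 1.31791178, -0.10635948,  0.60655851]), 'attitude': array([0.35530043, 0.29358924, 0.54535029, 0.70011429])}
top {'fx': 490.9013578877262, 'fy': 490.9013578877262, 'cx': 320.7919640967807, 'cy': 241.2902922410662, 'position': array([0.49549956, 0.021724  , 0.87831234]), 'attitude': array([-0.05581298,  0.02617935,  0.70941237, -0.70209234])}
```

View pics/scene0.png

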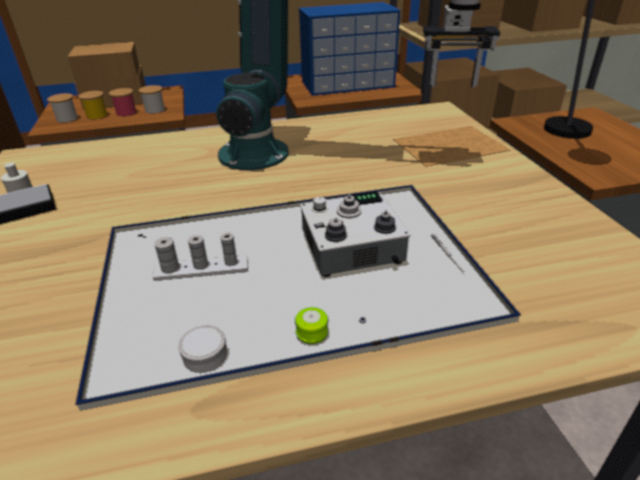

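View pics/top0.png

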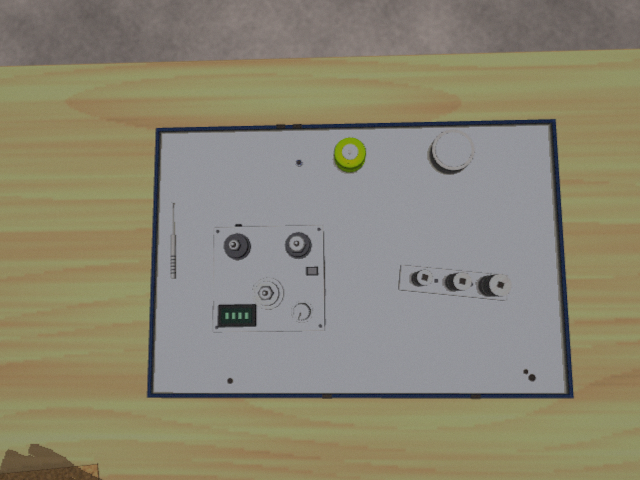

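Scene view: tester at (355,235), sockets at (167,255),(197,252),(229,248). Top view: spindle nut at about (266,293), spare nuts at (236,245) and (298,244), knob (302,312), sockets at (425,278), (462,282), (500,285) going small to large.

Run:
```python
from h import *
c=dict(np.load('/tmp/top0.npz')); P=cloud(c)
im=c['pixels'][:,:,::-1]
a=cv2.resize(im[215:345,200:335],None,fx=5.5,fy=4.5,interpolation=cv2.INTER_CUBIC)
a=cv2.resize(im[225:340,205:335],None,fx=5,fy=5,interpolation=cv2.INTER_CUBIC)
cv2.imwrite('pics/z_t.png',a)
b=cv2.resize(im[255:310,390:520],None,fx=6,fy=6,interpolation=cv2.INTER_CUBIC)
cv2.imwrite('pics/z_r.png',b)
for n,(u,v) in dict(tray=(350,220),deck=(270,260),sp=(266,293),s1=(236,245),s2=(298,244),kn=(302,312),a=(425,278),b=(462,282),c=(500,285)).items():
    print(n,P[v,u].round(4))
z=P[...,2]
# sockets tops
def comps(m,zname):
    n,l,s,ce=cv2.connectedComponentsWithStats(m.astype(np.uint8))
    for i in range(1,n):
        if s[i,4]>15:
            q=P[l==i]; print(zname,s[i].tolist(),'mean',q.mean(0).round(4),'ext',np.ptp(q,0).round(4),'mid',((q.max(0)+q.min(0))/2).round(4))
roi=np.zeros_like(z,bool); roi[255:310,390:520]=1
comps(roi&(z>.07),'sock')
comps(roi&(z>.011)&(z<.03),'bar')
roi=np.zeros_like(z,bool); roi[215:345,200:335]=1
comps(roi&(z>.104),'>.104'); comps(roi&(z>.095)&(z<.104),'flange'); comps(roi&(z>.072)&(z<.086),'deck')
for v in range(280,306): print(' '.join('%4d'%(z[v,u]*1e3) for u in range(250,284)))
```

```text
tray [0.6354 0.0052 0.0052]
deck [0.5591 0.1386 0.079 ]
sp [0.5049 0.1398 0.1122]
s1 [0.5807 0.1877 0.1134]
s2 [0.5811 0.0894 0.1131]
kn [0.4748 0.0845 0.1008]
a [ 0.5271 -0.1124  0.0812]
b [ 0.5201 -0.1711  0.0806]
c [ 0.5147 -0.2302  0.0825]
sock [415, 270, 18, 17, 218] mean [ 0.5276 -0.1083  0.0914] ext [0.0446 0.1451 0.8079] mid [ 0.5178 -0.0508  0.4743]
sock [451, 272, 21, 19, 302] mean [ 0.5216 -0.1695  0.0802] ext [0.0294 0.0297 0.0146] mid [ 0.522  -0.1703  0.0774]
sock [487, 274, 24, 23, 436] mean [ 0.5154 -0.2288  0.0803] ext [0.0355 0.0352 0.015 ] mid [ 0.5151 -0.2296  0.0776]
bar [398, 265, 109, 36, 1542] mean [ 0.5217 -0.1531  0.0172] ext [0.0622 0.1844 0.0188] mid [ 0.5217 -0.1688  0.0204]
>.104 [287, 236, 19, 17, 239] mean [0.5813 0.092  0.1166] ext [0.0988 0.0852 0.7737] mid [0.5449 0.0643 0.4914]
>.104 [228, 240, 13, 11, 111] mean [0.5808 0.1915 0.1132] ext [0.0163 0.0181 0.0183] mid [0.581  0.1921 0.1135]
>.104 [257, 287, 17, 13, 162] mean [0.5049 0.1412 0.1134] ext [0.0188 0.024  0.0182] mid [0.5049 0.1419 0.1135]
flange [285, 233, 25, 24, 215] mean [0.5806 0.0915 
[... 4234 characters left out ...]
   84   87   80   81
  78   82   80   80   86   86   86   86   99   97  100   97  100  100  100   96   98  102   98  100  101  101  101   98   94   86   85   88   84   88   87   79   80   79
  78   79   79   80   79   87   87   84   86   99   99  100   98  102  100   99  100   99   98   99  101  101   98   96   87   83   86   86   84   86   78   80   80   81
  85   84   88   86   85   80  878   87   85   85   84   98   97  100   98   97   99  101   98  100  102   91   87   86   87   85   84   85   85   80   79   80   79   79
  89   86   88   86   87   85   80   84   84   87   87   86   87   98  101  101  100  100   97   84   85   84   89   87   86   86   87   86   82   80   78   77   79   79
```

View pics/z_t.png

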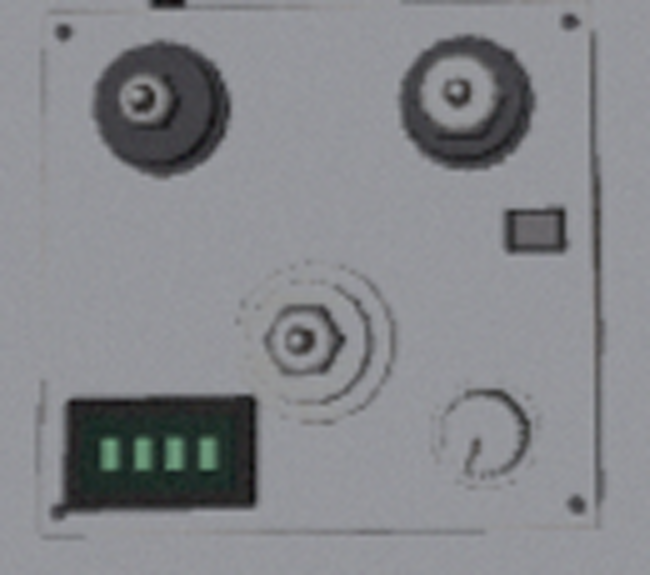

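View pics/z_r.png

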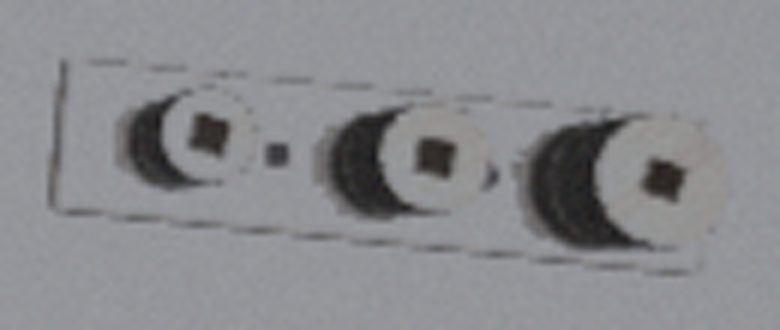

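Run:
```python
from h import *
from scipy.optimize import least_squares
c=dict(np.load('/tmp/top0.npz')); P=cloud(c); z=P[...,2]
g=np.array(c['pixels']).astype(int).sum(-1)
def circ(box,zl,zh,r,fill=True):
    m=np.zeros(z.shape,np.uint8); u0,v0,u1,v1=box; m[v0:v1,u0:u1]=1
    m&=((z>zl)&(z<zh)).astype(np.uint8)
    cs,_=cv2.findContours(m,cv2.RETR_EXTERNAL,cv2.CHAIN_APPROX_NONE); k=max(cs,key=len)[:,0]
    q=P[k[:,1],k[:,0]][:,:2]; q=q[np.isfinite(q).all(1)]
    f=least_squares(lambda p:np.hypot(*(q-p[:2]).T)-p[2],[*q.mean(0),r],loss='soft_l1',f_scale=.001)
    print(f.x.round(4), np.median(np.abs(f.fun)).round(5))
    return f.x
for b in((410,262,437,293),(447,265,476,297),(482,268,515,303)): circ(b,.075,.09,.015)
print('flanges'); F=[circ(b,.095,.125,.0195) for b in((250,278,282,308),(220,230,250,262),(282,230,314,262))]
circ((290,301,313,324),.095,.11,.0125)
for lo,hi,b in((.074,.0865,(205,215,335,345)),(.011,.023,(390,255,520,310))):
    m=np.zeros(z.shape,bool); m[b[1]:b[3],b[0]:b[2]]=1; m&=(z>lo)&(z<hi)
    m=cv2.morphologyEx(m.astype(np.uint8),cv2.MORPH_CLOSE,np.ones((5,5)))
    m=cv2.morphologyEx(m,cv2.MORPH_OPEN,np.ones((3,3)))
    cs,_=cv2.findContours(m,cv2.RETR_EXTERNAL,cv2.CHAIN_APPROX_NONE); k=max(cs,key=len)[:,0]
    zz=.079 if lo>.05 else .016
    # project onto the plane
    dr=np.stack([(k[:,0]-c['cx'])/c['fx'],-(k[:,1]-c['cy'])/c['fy'],-np.ones(len(k))],1)@R.from_quat(c['attitude']).as_matrix().T
    p=c['position']; q=(p+dr*((zz-p[2])/dr[:,2])[:,None])[:,:2]
    print(cv2.minAreaRect((q*1000).astype(np.float32)))
```

```text
[ 0.5283 -0.1105  0.0121] 0.00027
[ 0.5218 -0.1703  0.0143] 0.00027
[ 0.5154 -0.2299  0.0172] 0.00034
flanges
[0.5049 0.1419 0.0186] 0.00036
[0.5815 0.1923 0.0186] 0.00037
[0.5821 0.0926 0.0186] 0.0003
[0.4756 0.0866 0.0121] 0.00043
((530.0552978515625, 142.16403198242188), (171.76376342773438, 181.85043334960938), 0.4096412658691406)
((523.6195068359375, -154.202392578125), (153.32235717773438, 44.0547981262207), 83.77704620361328)
```

Run:
```python
from h import *
from scipy.optimize import minimize
c=dict(np.load('/tmp/top0.npz')); g=np.array(c['pixels']).astype(float).mean(-1)
Rm=R.from_quat(c['attitude']).as_matrix()
def proj(X):
    q=(X-c['position'])@Rm; return c['cx']+c['fx']*q[...,0]/-q[...,2], c['cy']-c['fy']*q[...,1]/-q[...,2]
from scipy.ndimage import map_coordinates,gaussian_filter
# rectify tops onto plane z=.080, 0.25mm grid
for n,(x,y) in dict(small=(.5283,-.1105),middle=(.5218,-.1703),large=(.5154,-.2299)).items():
    s=np.arange(-9e-3,9e-3,.25e-3); X,Y=np.meshgrid(x+s,y+s,indexing='ij')
    u,v=proj(np.stack([X,Y,np.full_like(X,.080)],-1))
    I=map_coordinates(g,[v,u],order=1); w=np.median(I[np.hypot(X-x,Y-y)>8e-3]); D=np.clip(w-I,0,None)
    def model(p):
        cx,cy,th,h,A=p; dx,dy=X-x-cx,Y-y-cy
        a=np.cos(th)*dx+np.sin(th)*dy; b=-np.sin(th)*dx+np.cos(th)*dy
        M=1/(1+np.exp((np.abs(a)-h)/2e-4))/(1+np.exp((np.abs(b)-h)/2e-4))
        return gaussian_filter(M,3.0)*A
    best=[]
    for t in range(-45,45,3):
        r=minimize(lambda q:((model([q[0]*1e-3,q[1]*1e-3,np.radians(t),q[2]*1e-3,q[3]*100])-D)**2).sum(),[0,0,4.5,1],method='Nelder-Mead',options=dict(maxiter=150))
        best.append((r.fun,t,r.x.round(2)))
    best.sort(key=lambda b:b[0]); print(n,[(round(b[0]),b[1],b[2]) for b in best[:4]],round(best[-1][0]))
```

```text
small [(447945, -18, array([ 0.32, -1.37,  4.8 ,  0.96])), (448334, -12, array([ 0.54, -1.32,  4.79,  0.96])), (562420, -24, array([ 0.22, -1.37,  4.8 ,  0.95])), (600332, -6, array([ 0.64, -1.28,  4.78,  0.95]))] 2251553
middle [(119762, -12, array([ 0.56, -1.12,  4.8 ,  0.98])), (127939, -15, array([ 0.31, -1.22,  4.8 ,  0.98])), (128196, -9, array([ 0.47, -1.17,  4.8 ,  0.98])), (263021, -6, array([ 0.72, -0.96,  4.8 ,  0.97]))] 1781775
large [(141033, -24, array([ 0.37, -1.44,  4.78,  1.  ])), (152224, -21, array([ 0.49, -1.38,  4.78,  1.  ])), (160287, -18, array([ 0.49, -1.38,  4.78,  1.  ])), (249928, -12, array([ 0.5 , -1.37,  4.77,  1.  ]))] 1210299
```

Nut size reads ≈21 mm from the depth map (flats ≈20 mm, corners ≈24 mm), and the spare nuts look like the small and large sizes, so I'll try the middle socket at (0.522,-0.171) first.

```bash
python3 -m jog '[{"slide":[0.27,-0.54,0],"rotation":[0,0,-0.047],"hand":1},{"slide":[0.27,-0.54,0],"rotation":[0,0,-0.047],"hand":1},{"slide":[0.27,-0.54,0],"rotation":[0,0,-0.047],"hand":1},{"slide":[0.27,-0.54,0],"rotation":[0,0,-0.047],"hand":1},{"slide":[0.27,-0.54,0],"rotation":[0,0,-0.047],"hand":1},{"slide":[0.27,-0.54,0],"rotation":[0,0,-0.047],"hand":1},{"slide":[0.27,-0.54,0],"rotation":[0,0,-0.047],"hand":1},{"slide":[0.27,-0.54,0],"rotation":[0,0,-0.047],"hand":1},{"slide":[0.27,-0.54,0],"rotation":[0,0,-0.047],"hand":1},{"slide":[0.27,-0.54,0],"rotation":[0,0,0],"hand":1},{"slide":[0.27,-0.54,0],"rotation":[0,0,0],"hand":1}]' 40
cat >> h.py <<'E'
def go(x,y,z,yaw):
    s=monitor.read_state(); m=R.from_quat(s['eef_rot']).as_matrix()
    d=np.array([x,y,z])-s['eef_pos']
    cy=np.degrees(np.arctan2(m[1,0],m[0,0])); t=(yaw-cy+90)%180-90
    print('t',s['time'],'pos',np.round(s['eef_pos'],4),'yaw',cy.round(2),'tilt',m[:,2].round(4),'F',np.round(s['force'],1),'w',s['gripper_width'])
    T=R.from_matrix([[np.cos(np.radians(cy+t)),np.sin(np.radians(cy+t)),0],[np.sin(np.radians(cy+t)),-np.cos(np.radians(cy+t)),0],[0,0,-1]])
    rv=(T*R.from_matrix(m).inv()).as_rotvec()/np.pi
    print('slide',(d/.08).round(3),'rot',rv.round(4),'deg',t.round(2))
E
python3 -c "
from h import *
go(.522,-.171,.15,-6)"
```

```text
time: 1.2
eef_pos: [0.4138, 0.0299, 0.2161]
eef_rot: [0.998, -0.055, -0.004, -0.001]
force: [0.2, 0.7, 0.0]
gripper_width: 0.0942
t 1.2 pos [0.4138 0.0299 0.2161] yaw -6.3 tilt [-0.0086  0.0016 -1.    ] F [0.2 0.7 0. ] w 0.09421441469055675
slide [ 1.353 -2.511 -0.827] rot [-0.0005 -0.0027  0.0017] deg 0.3
```

```bash
python3 -m jog '[{"slide":[0.27,-0.5,-0.1],"rotation":[0,-0.0027,0.0017],"hand":1},{"slide":[0.27,-0.5,-0.1],"rotation":[0,0,0],"hand":1},{"slide":[0.27,-0.5,-0.1],"rotation":[0,0,0],"hand":1},{"slide":[0.27,-0.5,-0.1],"rotation":[0,0,0],"hand":1},{"slide":[0.27,-0.5,-0.1],"rotation":[0,0,0],"hand":1},{"slide":[0,0,0],"rotation":[0,0,0],"hand":1}]'; python3 -c "
from h import *
go(.522,-.171,.15,-6)"
```

```text
time: 1.8
eef_pos: [0.5241, -0.1845, 0.1706]
eef_rot: [0.998, -0.057, -0.001, -0.002]
force: [-0.2, 1.7, -1.1]
gripper_width: 0.0942
t 1.8 pos [ 0.5241 -0.1845  0.1706] yaw -6.5 tilt [-0.0028  0.0034 -1.    ] F [-0.2  1.7 -1.1] w 0.09418023165331431
slide [-0.027  0.169 -0.258] rot [-0.0011 -0.0009  0.0028] deg 0.5
```

```bash
python3 -m jog '[{"slide":[-0.027,0.169,-0.2],"rotation":[-0.001,-0.001,0.0028],"hand":1},{"slide":[0,0,0],"rotation":[0,0,0],"hand":1},{"slide":[0,0,0],"rotation":[0,0,0],"hand":1}]'
python3 - <<'E'
from h import *
go(.522,-.171,.066,-6)
c=cap('scene','s1.png')
cv2.imwrite('pics/s1z.png',cv2.resize(c['pixels'][180:300,120:280,::-1],None,fx=4.5,fy=4.5,interpolation=cv2.INTER_CUBIC))
E
```

```text
time: 2.1
eef_pos: [0.5211, -0.1711, 0.1527]
eef_rot: [0.999, -0.053, -0.002, -0.001]
force: [0.4, 0.5, 0.9]
gripper_width: 0.0941
t 2.1 pos [ 0.5211 -0.1711  0.1527] yaw -6.13 tilt [-0.0034  0.0024 -1.    ] F [0.4 0.5 0.9] w 0.09407730832497439
slide [ 0.012  0.002 -1.083] rot [-0.0008 -0.0011  0.0007] deg 0.13
```

View pics/s1z.png

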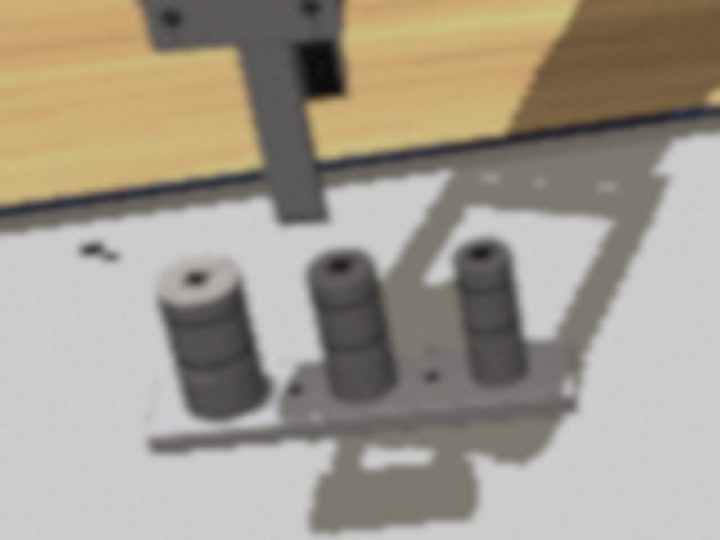

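The hand is above the middle socket (zoom (340,265)), with nothing in the fingers' way. Descend and grip.

```bash
python3 -m jog '[{"slide":[0.012,0,-0.25],"rotation":[-0.0008,-0.001,0.0007],"hand":1},{"slide":[0,0,-0.25],"rotation":[0,0,0],"hand":1},{"slide":[0,0,-0.25],"rotation":[0,0,0],"hand":1},{"slide":[0,0,-0.2],"rotation":[0,0,0],"hand":1},{"slide":[0,0,-0.1],"rotation":[0,0,0],"hand":1},{"slide":[0,0,0],"rotation":[0,0,0],"hand":1},{"slide":[0,0,0],"rotation":[0,0,0],"hand":1}]'; python3 -c "
from h import *
go(.522,-.171,.066,-6)"
```

```text
time: 2.85
eef_pos: [0.5252, -0.1699, 0.0756]
eef_rot: [0.999, -0.05, 0.007, 0.003]
force: [0.4, -0.6, 0.5]
gripper_width: 0.0935
t 2.85 pos [ 0.5252 -0.1699  0.0756] yaw -5.73 tilt [ 0.0136 -0.0063 -0.9999] F [ 0.4 -0.6  0.5] w 0.09350412413379978
slide [-0.04  -0.014 -0.119] rot [ 0.002   0.0043 -0.0015] deg -0.27
```

```bash
python3 -m jog '[{"slide":[-0.04,-0.014,-0.115],"rotation":[0.002,0.0043,-0.0015],"hand":1},{"slide":[0,0,0],"rotation":[0,0,0],"hand":1},{"slide":[0,0,0],"rotation":[0,0,0],"hand":1}]'; python3 -c "
from h import *
go(.522,-.171,.066,-6)"
```

```text
time: 3.15
eef_pos: [0.5234, -0.1717, 0.0686]
eef_rot: [0.999, -0.052, 0.002, 0.001]
force: [0.2, -0.6, 0.9]
gripper_width: 0.0941
t 3.15 pos [ 0.5234 -0.1717  0.0686] yaw -6.01 tilt [ 0.0037 -0.0016 -1.    ] F [ 0.2 -0.6  0.9] w 0.09406077964530303
slide [-0.018  0.009 -0.032] rot [0.0005 0.0012 0.    ] deg 0.01
```

```bash
python3 -m jog '[{"slide":[-0.018,0.009,-0.03],"rotation":[0.0005,0.001,0],"hand":1},{"slide":[0,0,0],"rotation":[0,0,0],"hand":0.5},{"slide":[0,0,0],"rotation":[0,0,0],"hand":0.4},{"slide":[0,0,0],"rotation":[0,0,0],"hand":0.2},{"slide":[0,0,0],"rotation":[0,0,0],"hand":0.2},{"slide":[0,0,0],"rotation":[0,0,0],"hand":0.1}]' 25; python3 -c "
from h import *
go(.522,-.171,.066,-6)"
```

```text
time: 3.75
eef_pos: [0.5223, -0.1712, 0.0667]
eef_rot: [0.999, -0.053, 0.001, 0.0]
force: [-0.1, 0.5, 0.1]
gripper_width: 0.0573
t 3.75 pos [ 0.5223 -0.1712  0.0667] yaw -6.02 tilt [ 1.4e-03 -4.0e-04 -1.0e+00] F [-0.1  0.5  0.1] w 0.05727142183508633
slide [-0.003  0.003 -0.009] rot [0.0001 0.0004 0.0001] deg 0.02
```

```bash
python3 -m jog '[{"slide":[0,0,0],"rotation":[0,0,0],"hand":0},{"slide":[0,0,0],"rotation":[0,0,0],"hand":0},{"slide":[0,0,0],"rotation":[0,0,0],"hand":0},{"slide":[0,0,0],"rotation":[0,0,0],"hand":0},{"slide":[0,0,0],"rotation":[0,0,0],"hand":0},{"slide":[0,0,0],"rotation":[0,0,0],"hand":0}]' 40; python3 -c "
from h import *
go(.522,-.171,.066,-6)"
```

```text
time: 4.35
eef_pos: [0.5224, -0.1713, 0.0668]
eef_rot: [0.999, -0.053, 0.001, 0.0]
force: [0.7, -0.0, -0.1]
gripper_width: 0.0294
t 4.35 pos [ 0.5224 -0.1713  0.0668] yaw -6.02 tilt [ 1.7e-03 -5.0e-04 -1.0e+00] F [ 0.7 -0.  -0.1] w 0.029438682866028482
slide [-0.005  0.003 -0.01 ] rot [0.0002 0.0005 0.0001] deg 0.02
```

```bash
python3 -m jog '[{"slide":[0,0,0.2],"rotation":[0,0,0],"hand":0},{"slide":[0,0,0.3],"rotation":[0,0,0],"hand":0},{"slide":[0,0,0.3],"rotation":[0,0,0],"hand":0},{"slide":[0,0,0.3],"rotation":[0,0,0],"hand":0},{"slide":[0,0,0.2],"rotation":[0,0,0],"hand":0},{"slide":[0,0,0.1],"rotation":[0,0,0],"hand":0},{"slide":[0,0,0],"rotation":[0,0,0],"hand":0}]'; python3 -c "
from h import *
go(.505,.142,.20,6)"
```

```text
time: 5.05
eef_pos: [0.5186, -0.1697, 0.1779]
eef_rot: [0.999, -0.053, -0.004, -0.002]
force: [0.3, -0.6, -1.9]
gripper_width: 0.0294
t 5.05 pos [ 0.5186 -0.1697  0.1779] yaw -6.02 tilt [-0.0082  0.0038 -1.    ] F [ 0.3 -0.6 -1.9] w 0.029440068855034127
slide [-0.17   3.896  0.276] rot [-0.0009 -0.0027  0.0668] deg 12.02
```

```bash
python3 -m jog '[{"slide":[-0.01,0.1,0.1],"rotation":[-0.001,-0.0027,0],"hand":0},{"slide":[-0.02,0.3,0.1],"rotation":[0,0,0],"hand":0},{"slide":[-0.02,0.5,0.1],"rotation":[0,0,0.013],"hand":0},{"slide":[-0.02,0.5,0],"rotation":[0,0,0.013],"hand":0},{"slide":[-0.02,0.5,0],"rotation":[0,0,0.013],"hand":0},{"slide":[-0.02,0.5,0],"rotation":[0,0,0.013],"hand":0},{"slide":[-0.02,0.5,0],"rotation":[0,0,0.013],"hand":0},{"slide":[-0.02,0.4,0],"rotation":[0,0,0],"hand":0},{"slide":[-0.01,0.25,0],"rotation":[0,0,0],"hand":0},{"slide":[0,0.1,0],"rotation":[0,0,0],"hand":0},{"slide":[0,0,0],"rotation":[0,0,0],"hand":0},{"slide":[0,0,0],"rotation":[0,0,0],"hand":0}]'; python3 -c "
from h import *
go(.505,.142,.19,6)"
```

```text
time: 6.25
eef_pos: [0.4953, 0.137, 0.1925]
eef_rot: [0.999, 0.053, -0.009, -0.002]
force: [0.7, 0.5, -1.4]
gripper_width: 0.0293
t 6.25 pos [0.4953 0.137  0.1925] yaw 6.13 tilt [-0.0178  0.0029 -0.9998] F [ 0.7  0.5 -1.4] w 0.02926740366439675
slide [ 0.121  0.063 -0.031] rot [-0.0009 -0.0057 -0.0007] deg -0.13
```

```bash
python3 -m jog '[{"slide":[0.121,0.063,-0.03],"rotation":[-0.0009,-0.0057,-0.0007],"hand":0},{"slide":[0,0,0],"rotation":[0,0,0],"hand":0},{"slide":[0,0,0],"rotation":[0,0,0],"hand":0},{"slide":[0,0,0],"rotation":[0,0,0],"hand":0}]'
python3 - <<'E'
from h import *
go(.505,.142,.19,6)
c=cap('scene','s2.png'); np.savez('/tmp/s2.npz',**c)
cv2.imwrite('pics/s2z.png',cv2.resize(c['pixels'][130:280,270:430,::-1],None,fx=4,fy=4,interpolation=cv2.INTER_CUBIC))
c=cap('top','t2.png'); np.savez('/tmp/t2.npz',**c)
cv2.imwrite('pics/t2z.png',cv2.resize(c['pixels'][200:350,190:350,::-1],None,fx=4,fy=4,interpolation=cv2.INTER_CUBIC))
E
```

```text
time: 6.65
eef_pos: [0.5064, 0.1391, 0.1894]
eef_rot: [0.999, 0.05, 0.001, 0.001]
force: [-0.4, 0.3, -1.8]
gripper_width: 0.0294
t 6.65 pos [0.5064 0.1391 0.1894] yaw 5.69 tilt [ 0.0011 -0.0013 -1.    ] F [-0.4  0.3 -1.8] w 0.02935304830385591
slide [-0.018  0.037  0.007] rot [0.0004 0.0004 0.0017] deg 0.31
```

View pics/s2z.png

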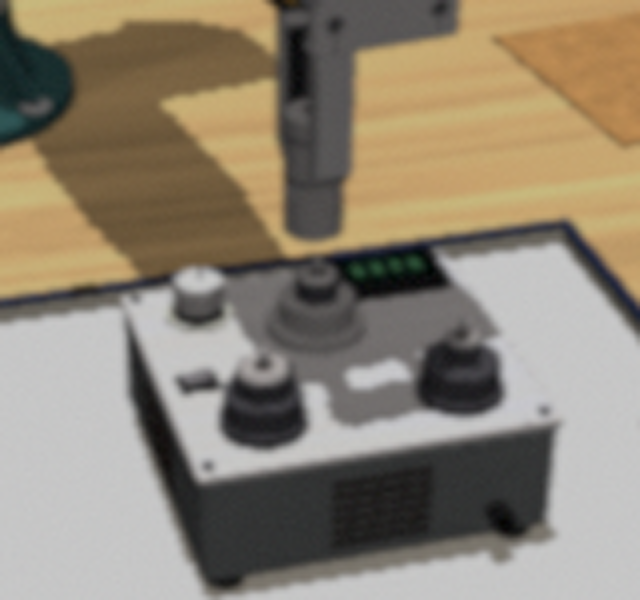

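View pics/t2z.png

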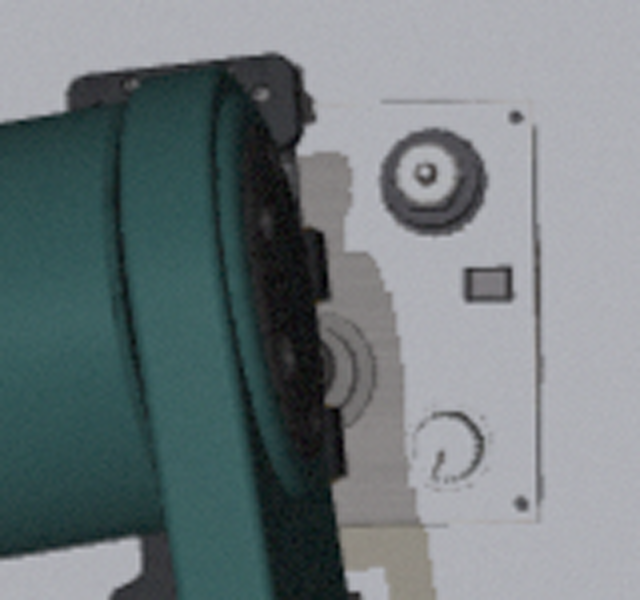

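The scene view shows the middle socket held upright in the jaws at zoom (315,215), above the spindle nut (318,280). Measure both axes with this one camera.

```bash
cat >> h.py <<'E'
from scipy.optimize import least_squares
def cyl(P,z0,z1,r,guess,rad):
    q=P.reshape(-1,3); q=q[np.isfinite(q).all(1)]
    q=q[(q[:,2]>z0)&(q[:,2]<z1)&(np.hypot(q[:,0]-guess[0],q[:,1]-guess[1])<rad)]
    f=least_squares(lambda p:np.hypot(*(q[:,:2]-p).T)-r,guess,loss='soft_l1',f_scale=.001)
    print('cyl z',z0,z1,'n',len(q),'c',f.x.round(4),'mad',np.median(abs(f.fun)).round(4),'signed',np.median(f.fun).round(4)); return f.x
E
python3 - <<'E'
from h import *
c=dict(np.load('/tmp/s2.npz')); P=cloud(c)
for g in((.505,.142),):
    cyl(P,.142,.150,.015,g,.02); cyl(P,.150,.160,.015,g,.02);cyl(P,.142,.158,.015,g,.02)
    cyl(P,.086,.097,.0195,g,.024); cyl(P,.1015,.111,.0113,g,.016)
q=P.reshape(-1,3); m=(np.hypot(q[:,0]-.505,q[:,1]-.142)<.025)&(q[:,2]>.12)
print(q[m][:,2].min())
# silhouette lateral: columns
z=P[...,2]
for r0 in range(180,220,2):
    row=P[r0,330:370]; 
    k=np.where((np.hypot(row[:,0]-.505,row[:,1]-.142)<.03)&(row[:,2]>.083))[0]
    if len(k): print(r0,k.min()+330,k.max()+330,'cen',(k.min()+k.max())/2+330,row[k,2].mean().round(4))
E
```

```text
cyl z 0.142 0.15 n 46 c [0.5073 0.1387] mad 0.0007 signed -0.0001
cyl z 0.15 0.16 n 60 c [0.5075 0.1385] mad 0.0007 signed 0.0
cyl z 0.142 0.158 n 92 c [0.5074 0.1386] mad 0.0007 signed 0.0
cyl z 0.086 0.097 n 87 c [0.5069 0.1411] mad 0.0007 signed -0.0
cyl z 0.1015 0.111 n 49 c [0.5067 0.1411] mad 0.0008 signed -0.0002
0.12049150394726965
180 341 355 cen 348.0 0.1594
182 341 355 cen 348.0 0.1551
184 341 355 cen 348.0 0.1504
186 341 355 cen 348.0 0.1457
188 342 355 cen 348.5 0.1417
194 349 350 cen 349.5 0.1208
196 346 352 cen 349.0 0.1138
198 345 354 cen 349.5 0.1124
200 343 355 cen 349.0 0.1091
202 341 359 cen 350.0 0.1024
204 340 358 cen 349.0 0.1006
206 340 359 cen 349.5 0.0977
208 337 361 cen 349.0 0.0935
210 337 361 cen 349.0 0.09
212 338 360 cen 349.0 0.0873
214 340 359 cen 349.5 0.0846
216 343 353 cen 348.0 0.0841
```

```bash
python3 -m jog '[{"slide":[-0.008,0.031,0],"rotation":[0.0004,0.0004,0.0017],"hand":0},{"slide":[0,0,-0.08],"rotation":[0,0,0],"hand":0},{"slide":[0,0,-0.08],"rotation":[0,0,0],"hand":0},{"slide":[0,0,0],"rotation":[0,0,0],"hand":0},{"slide":[0,0,0],"rotation":[0,0,0],"hand":0}]'
python3 - <<'E'
from h import *
go(.5058,.1416,.169,6)
P=cloud(cap('scene')); g=(.506,.141)
cyl(P,.125,.145,.015,g,.02); cyl(P,.086,.097,.0195,g,.024)
go(.5058,.1416,.169,6)
E
```

```text
time: 7.25
eef_pos: [0.5054, 0.1416, 0.1754]
eef_rot: [0.999, 0.052, -0.0, -0.0]
force: [-0.5, 0.5, -2.2]
gripper_width: 0.0292
t 7.25 pos [0.5054 0.1416 0.1754] yaw 6.01 tilt [-5.e-04  0.e+00 -1.e+00] F [-0.5  0.5 -2.2] w 0.02920401892816141
slide [ 0.005 -0.    -0.08 ] rot [-0.     -0.0002 -0.0001] deg -0.01
cyl z 0.125 0.145 n 128 c [0.5068 0.1412] mad 0.0007 signed -0.0001
cyl z 0.086 0.097 n 94 c [0.5066 0.1416] mad 0.0006 signed -0.0
t 7.3 pos [0.5053 0.1416 0.1753] yaw 6.01 tilt [-9.e-04 -1.e-04 -1.e+00] F [-0.2  0.1 -1.1] w 0.029490642300344122
slide [ 0.006 -0.    -0.079] rot [ 0.     -0.0003 -0.0001] deg -0.01
```

```bash
python3 -m jog '[{"slide":[0,0,-0.07],"rotation":[0,0,0],"hand":0},{"slide":[0,0,-0.06],"rotation":[0,0,0],"hand":0},{"slide":[0,0,0],"rotation":[0,0,0],"hand":0},{"slide":[0,0,0],"rotation":[0,0,0],"hand":0}]'; python3 -c "
from h import *
go(.5055,.1416,.150,6)"
```

```text
time: 7.7
eef_pos: [0.5053, 0.1417, 0.164]
eef_rot: [0.999, 0.053, -0.0, 0.0]
force: [0.7, 0.5, -1.2]
gripper_width: 0.0296
t 7.7 pos [0.5053 0.1417 0.164 ] yaw 6.02 tilt [-7.e-04 -0.e+00 -1.e+00] F [ 0.7  0.5 -1.2] w 0.029601206597726155
slide [ 0.002 -0.001 -0.175] rot [ 0.     -0.0002 -0.0001] deg -0.02
```

Rim at ≈0.113. Creep down over the cone.

```bash
for i in 1; do python3 -m jog '[{"slide":[0,0,-0.025],"rotation":[0,0,0],"hand":0},{"slide":[0,0,-0.025],"rotation":[0,0,0],"hand":0},{"slide":[0,0,0],"rotation":[0,0,0],"hand":0}]'; done; python3 -c "
from h import *
go(.5055,.1416,.150,6)"
```

```text
time: 8.0
eef_pos: [0.5055, 0.1417, 0.1599]
eef_rot: [0.999, 0.052, -0.0, -0.0]
force: [-0.5, 0.4, -1.8]
gripper_width: 0.0296
t 8.0 pos [0.5055 0.1417 0.1599] yaw 6.01 tilt [-3.e-04  1.e-04 -1.e+00] F [-0.5  0.4 -1.8] w 0.029603749138712374
slide [ 0.    -0.001 -0.124] rot [-0.     -0.0001 -0.0001] deg -0.01
```

```bash
python3 -m jog '[{"slide":[0,0,-0.025],"rotation":[0,0,0],"hand":0},{"slide":[0,0,-0.025],"rotation":[0,0,0],"hand":0},{"slide":[0,0,0],"rotation":[0,0,0],"hand":0}]';python3 -m jog '[{"slide":[0,0,-0.025],"rotation":[0,0,0],"hand":0},{"slide":[0,0,-0.02],"rotation":[0,0,0],"hand":0},{"slide":[0,0,0],"rotation":[0,0,0],"hand":0}]'; python3 -c "
from h import *
go(.5055,.1416,.150,6)"
```

```text
time: 8.3
eef_pos: [0.5056, 0.1417, 0.1557]
eef_rot: [0.999, 0.053, -0.0, -0.0]
force: [-0.1, -0.2, -1.2]
gripper_width: 0.0295
time: 8.6
eef_pos: [0.5056, 0.1417, 0.1518]
eef_rot: [0.999, 0.052, 0.0, -0.0]
force: [0.1, -0.3, -0.9]
gripper_width: 0.0291
t 8.6 pos [0.5056 0.1417 0.1518] yaw 6.02 tilt [ 2.e-04  1.e-04 -1.e+00] F [ 0.1 -0.3 -0.9] w 0.029103957145604657
slide [-0.002 -0.001 -0.023] rot [-0.      0.     -0.0001] deg -0.02
```

```bash
python3 -m jog '[{"slide":[0,0,-0.015],"rotation":[0,0,0],"hand":0},{"slide":[0,0,0],"rotation":[0,0,0],"hand":0}]';python3 -m jog '[{"slide":[0,0,-0.015],"rotation":[0,0,0],"hand":0},{"slide":[0,0,0],"rotation":[0,0,0],"hand":0}]'
```

```text
time: 8.8
eef_pos: [0.5056, 0.1417, 0.1504]
eef_rot: [0.999, 0.052, -0.0, -0.0]
force: [0.0, -0.2, -1.5]
gripper_width: 0.0296
time: 9.0
eef_pos: [0.5059, 0.1418, 0.1499]
eef_rot: [0.999, 0.053, 0.001, -0.0]
force: [0.0, -0.5, -0.7]
gripper_width: 0.0297
```

```bash
python3 -m jog '[{"slide":[0,0,-0.02],"rotation":[0,0,0],"hand":0},{"slide":[0,0,0],"rotation":[0,0,0],"hand":0},{"slide":[0,0,0],"rotation":[0,0,0],"hand":0}]';python3 -c "
from h import *
go(.5055,.1416,.150,6)"
```

```text
time: 9.3
eef_pos: [0.5062, 0.1418, 0.15]
eef_rot: [0.999, 0.053, 0.001, -0.0]
force: [-0.4, -0.1, -2.0]
gripper_width: 0.0295
t 9.3 pos [0.5062 0.1418 0.15  ] yaw 6.02 tilt [ 2.9e-03  6.0e-04 -1.0e+00] F [-0.4 -0.1 -2. ] w 0.029450337941790073
slide [-0.009 -0.003  0.   ] rot [-0.0002  0.0009 -0.0001] deg -0.02
```

```bash
python3 -m jog '[{"slide":[-0.008,-0.002,-0.05],"rotation":[-0.0002,0.0009,0],"hand":0}]';python3 -m jog '[{"slide":[0,0,0],"rotation":[0,0,0],"hand":0}]'
python3 - <<'E'
from h import *
go(.5055,.1416,.150,6)
c=cap('scene','s3.png');P=cloud(c); g=(.506,.141)
cyl(P,.105,.125,.015,g,.02); cyl(P,.086,.097,.0195,g,.024)
cv2.imwrite('pics/s3z.png',cv2.resize(c['pixels'][130:280,270:430,::-1],None,fx=4,fy=4,interpolation=cv2.INTER_CUBIC))
E
```

```text
time: 9.4
eef_pos: [0.5064, 0.1419, 0.1495]
eef_rot: [0.999, 0.053, 0.002, -0.0]
force: [-5.5, -1.2, 25.0]
gripper_width: 0.0296
time: 9.5
eef_pos: [0.5063, 0.1419, 0.1503]
eef_rot: [0.999, 0.053, 0.002, -0.0]
force: [-1.5, -0.8, -2.5]
gripper_width: 0.0293
t 9.5 pos [0.5063 0.1419 0.1503] yaw 6.03 tilt [ 3.6e-03  7.0e-04 -1.0e+00] F [-1.5 -0.8 -2.5] w 0.029273157800608053
slide [-0.009 -0.004 -0.004] rot [-0.0002  0.0011 -0.0002] deg -0.03
cyl z 0.105 0.125 n 124 c [0.5075 0.1416] mad 0.0008 signed 0.0
cyl z 0.086 0.097 n 89 c [0.5065 0.1408] mad 0.0007 signed -0.0001
```

View pics/s3z.png

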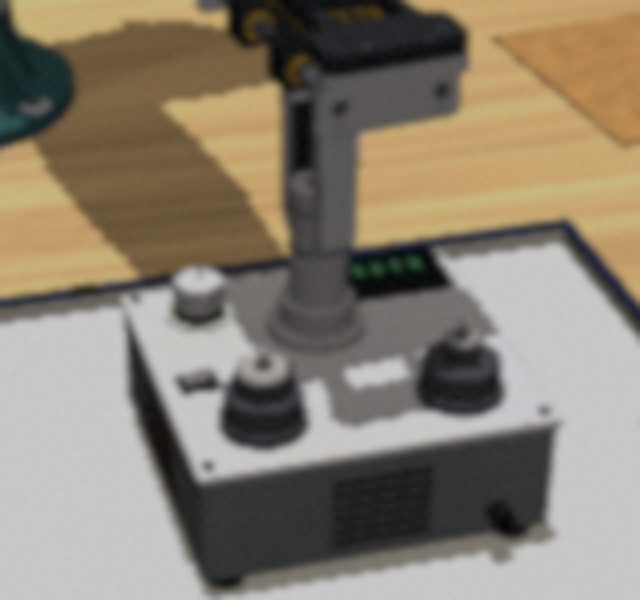

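Rim meets the flange (push of 25 N, z stops at 0.150 → rim 0.099 as expected): socket fully home, all-the-way-down rules out too small. Now turn clockwise in small steps, watching the torque to find where it starts to drive.

```bash
cat > tq.py <<'E'
from h import *
s=monitor.read_state(); m=R.from_quat(s['eef_rot']).as_matrix()
print(' yaw',np.degrees(np.arctan2(m[1,0],m[0,0])).round(2),'z',round(s['eef_pos'][2],4),'xy',np.round(s['eef_pos'][:2],4),'Tq',np.round(s['ft_torque'],3),'F',np.round(s['force'],1))
E
python3 tq.py
python3 -m jog '[{"slide":[-0.005,0,-0.003],"rotation":[0,0.0005,-0.011],"hand":0}]' 60 >/dev/null; python3 tq.py
python3 -m jog '[{"slide":[0,0,-0.003],"rotation":[0,0,-0.011],"hand":0}]'  >/dev/null; python3 tq.py
python3 -m jog '[{"slide":[0,0,-0.003],"rotation":[0,0,-0.011],"hand":0}]'  >/dev/null; python3 tq.py
python3 -m jog '[{"slide":[0,0,-0.003],"rotation":[0,0,-0.011],"hand":0}]'  >/dev/null; python3 tq.py
python3 -m jog '[{"slide":[0,0,-0.003],"rotation":[0,0,-0.011],"hand":0}]'  >/dev/null; python3 tq.py
```

```text
yaw 6.04 z 0.1502 xy [0.5063 0.1419] Tq [-0.077  0.27   0.007] F [-1.6 -0.5 -0.9]
 yaw 4.0 z 0.1498 xy [0.5061 0.1418] Tq [-0.151  0.031  0.012] F [ 0.9 -0.1 -1.3]
 yaw 1.94 z 0.1497 xy [0.506  0.1415] Tq [-0.259  0.552  0.066] F [-2.1 -0.9  4.1]
 yaw -0.12 z 0.1497 xy [0.5058 0.1415] Tq [-0.044  0.575  0.055] F [-2.7 -0.2  3.8]
 yaw -2.17 z 0.1497 xy [0.5056 0.1416] Tq [-0.068  0.438  0.089] F [-1.3  0.   2.7]
 yaw -4.2 z 0.1497 xy [0.5056 0.1417] Tq [-0.156  0.395  0.15 ] F [-1.1 -0.7  1.8]
```

```bash
python3 -m jog '[{"slide":[0,0,-0.002],"rotation":[0,0,-0.011],"hand":0}]'  >/dev/null; python3 tq.py
python3 -m jog '[{"slide":[0,0,-0.002],"rotation":[0,0,-0.011],"hand":0}]'  >/dev/null; python3 tq.py
python3 -m jog '[{"slide":[0,0,-0.002],"rotation":[0,0,-0.011],"hand":0}]'  >/dev/null; python3 tq.py
python3 -m jog '[{"slide":[0,0,-0.002],"rotation":[0,0,-0.011],"hand":0}]'  >/dev/null; python3 tq.py
python3 -m jog '[{"slide":[0,0,-0.002],"rotation":[0,0,-0.011],"hand":0}]'  >/dev/null; python3 tq.py
```

```text
yaw -6.23 z 0.1497 xy [0.5056 0.1417] Tq [-0.133  0.379  0.146] F [-1.2  0.8  2.7]
 yaw -8.27 z 0.1497 xy [0.5056 0.1417] Tq [-0.138  0.356  0.204] F [-1.  -0.9  1.9]
 yaw -10.3 z 0.1497 xy [0.5056 0.1417] Tq [-0.114  0.418  0.155] F [-1.6  0.1  2.9]
 yaw -12.33 z 0.1497 xy [0.5056 0.1417] Tq [-0.085  0.396  0.135] F [-0.9 -0.3  3.9]
 yaw -14.36 z 0.1497 xy [0.5055 0.1417] Tq [-0.145  0.448  0.179] F [-0.8 -0.1  2.7]
```

Steady 0.15 N m from about yaw −3° on: the socket drives. Target yaw ≈ −48°.

```bash
python3 -m jog '[{"slide":[0,0,-0.002],"rotation":[0,0,-0.015],"hand":0},{"slide":[0,0,-0.002],"rotation":[0,0,-0.015],"hand":0},{"slide":[0,0,-0.002],"rotation":[0,0,-0.015],"hand":0},{"slide":[0,0,-0.002],"rotation":[0,0,-0.015],"hand":0}]'  >/dev/null; python3 tq.py
python3 -m jog '[{"slide":[0,0,-0.002],"rotation":[0,0,-0.015],"hand":0},{"slide":[0,0,-0.002],"rotation":[0,0,-0.015],"hand":0},{"slide":[0,0,-0.002],"rotation":[0,0,-0.015],"hand":0},{"slide":[0,0,-0.002],"rotation":[0,0,-0.015],"hand":0}]'  >/dev/null; python3 tq.py
python3 -m jog '[{"slide":[0,0,-0.002],"rotation":[0,0,-0.015],"hand":0},{"slide":[0,0,-0.002],"rotation":[0,0,-0.015],"hand":0},{"slide":[0,0,-0.002],"rotation":[0,0,-0.015],"hand":0}]'  >/dev/null; python3 tq.py
```

```text
yaw -25.48 z 0.1498 xy [0.5055 0.1418] Tq [-0.165  0.394  0.191] F [-1.7 -0.9  2.5]
 yaw -36.62 z 0.1497 xy [0.5054 0.1419] Tq [-0.109  0.398  0.121] F [-1.2 -0.1  2. ]
 yaw -44.97 z 0.1498 xy [0.5054 0.142 ] Tq [-0.066  0.427  0.138] F [-1.4 -0.9  1.6]
```

```bash
python3 -m jog '[{"slide":[0,0,-0.003],"rotation":[0,0,-0.015],"hand":0}]'  >/dev/null; python3 tq.py
python3 -m jog '[{"slide":[0,0,-0.005],"rotation":[0,0,0],"hand":0},{"slide":[0,0,-0.005],"rotation":[0,0,0],"hand":0}]'; python3 tq.py
python3 - <<'E'
from h import *
c=cap('scene','s4.png');P=cloud(c); g=(.506,.141)
cyl(P,.105,.125,.015,g,.02); cyl(P,.086,.097,.0195,g,.024)
cv2.imwrite('pics/s4z.png',cv2.resize(c['pixels'][130:280,270:430,::-1],None,fx=4,fy=4,interpolation=cv2.INTER_CUBIC))
c=cap('top','t4.png')
E
python3 tq.py
```

```text
yaw -47.76 z 0.1497 xy [0.5054 0.142 ] Tq [-0.052  0.452  0.163] F [-0.8 -0.4  3.3]
time: 11.95
eef_pos: [0.5054, 0.142, 0.1497]
eef_rot: [0.915, -0.404, 0.001, 0.001]
force: [-2.5, -0.7, 4.8]
gripper_width: 0.0291
 yaw -47.69 z 0.1497 xy [0.5054 0.142 ] Tq [-0.081  0.618  0.089] F [-2.5 -0.7  4.8]
cyl z 0.105 0.125 n 132 c [0.5069 0.1412] mad 0.0008 signed -0.0001
cyl z 0.086 0.097 n 88 c [0.5066 0.1409] mad 0.0007 signed -0.0001
 yaw -47.71 z 0.1497 xy [0.5054 0.142 ] Tq [-0.074  0.66   0.084] F [-0.7 -0.2  5.6]
```

View pics/s4z.png

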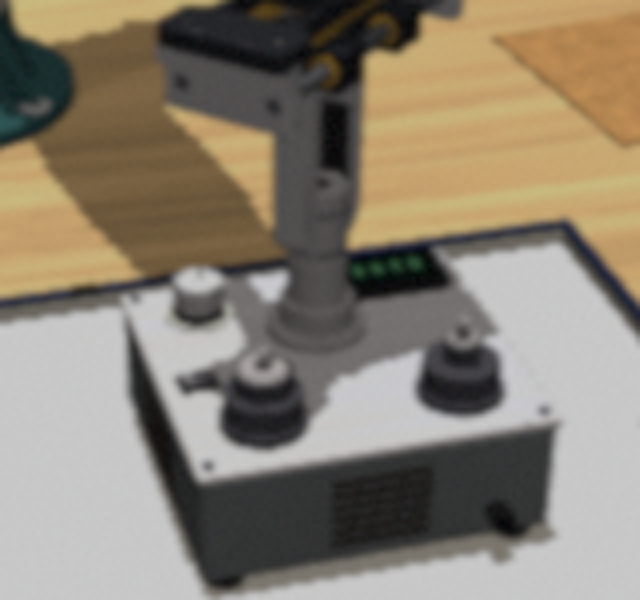

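View pics/t4.png

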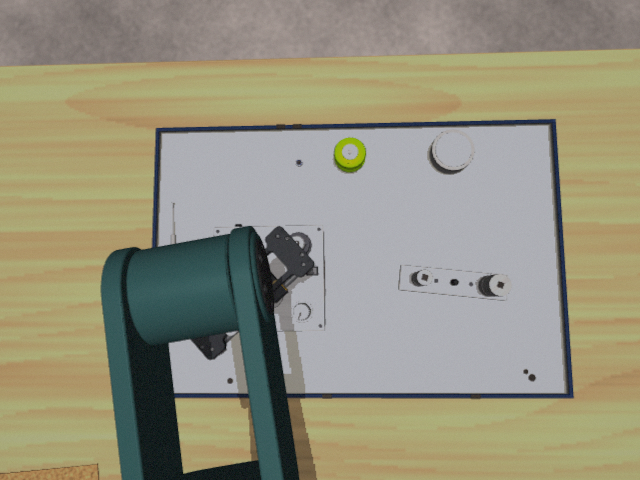

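The socket is seated on the flange (zoom (318,310)) and held in the jaws. The knob, spare nuts and other sockets are where they were. Handing in.

```bash
python3 -c "
from h import *
print(ctrl.hand_in()); st()"
```

```text
the job is handed in; nothing more can be done
None
the job is handed in; nothing more can be done
```

The spindle nut is nipped up by about 44–45° clockwise, and the job is handed in with the middle socket still gripped and seated on the nut. It took about 12 s of the 72 s.

- **Socket choice:** the nut measured about 21 mm across flats in the top view, so I tried the middle socket first. It fitted, and I never touched the other two.
- **Fit:** the socket went down freely until its rim was at z ≈ 0.099 m, the flange height, and a downward push there met 25 N.
- **Turn:** the torque rose to a steady 0.15 N m or so at a hand angle of about −3°, which is where the nut began to turn. The hand stopped at −47.7°. The start of drive is only known to about 1.5°, and I read the turn from the hand angle and torque, because the socket hides the nut.
- **Last checks:** the grip was set to 60 N with the jaws 29 mm apart. The hand was pressing down with about 5 N. The camera put the socket axis within 0.5 mm of the spindle axis.
- **Rest of the tray:** in the last pictures, everything visible was in place: both spare nuts, the knob, the other two sockets, the yo-yo, bearing and tin. The arm partly hid the pick in the last top view, but it was never near it.

One check disagreed: the scene and top cameras placed the spindle about 2 mm apart. I lined the socket up using the scene camera alone, measuring both the socket and the spindle in it.

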